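Set up the template easel in the pottery

ROBOT

A 7-joint arm with a two-finger parallel gripper is mounted at the origin on the work surface. World frame = base frame: x ahead of the robot, y to its left, z up, the work surface at z = 0. Lengths are in m, angles in rad, forces in N, time in s.
With the tool pointing down it reaches from about 0.425 to 0.875 m from the base axis. Payload 4.7 kg.
Tool frame: the origin (TCP) lies midway between the tips of the shut fingers; the grasp point (between the pads) lies 19 mm behind it; z points along the fingers, x is the direction in which the jaws open and shut, and the axes are right-handed (so a half turn about z gives the same grasp; the last joint's range is limited). The gripper opens to 87 mm and grips with 3 to 60 N. Pads are 19 mm wide; open, the fingers measure 117 mm over their backs; the gripper's body (75 mm by 190 mm) begins 51 mm behind the grasp point.
Start: joints at [-1.303, 0.321, -0.07, 1.45, 0.023, 1.371, -0.057], TCP at [0.163, 0.629, 0.223] pointing down, gripper open.
Joint ranges: [-2.86, 2.86], [-0.3, 2.09], [-1.38, 1.24], [0.06, 2.45], [-1.56, 4.7], [0.09, 2.05], [-2.69, 2.69]. Speed limits (rad/s): [2.57, 2.57, 3.14, 3.14, 3.14, 3.14, 3.14].

INTERFACE

Orientations are given as a rotation vector (axis times angle).
In Python, from bench import get_state, eyes, ticket gives the robot as it stands.
- The arm moves only by the tool carry_out, never from a script. Its argument "motion" is a list of rows, each a list of 2 entries, a list of its own where there are three numbers: the shift along the world's x, y, z in m, then the turn about the world's z in rad. A call has 1 to 20 rows; each row is the pose to reach, as a shift and turn from the pose commanded when the call began; what a row does not reach only later rows make up. A row lasts 1/10 s, in which the tool goes at most 50 mm and 8.59 degrees, less where a joint would pass 70% of its speed; a pose out of reach is approached as far as the arm can. A call with a gripper value outside its range is refused whole. "grip" is the gripper command: -1 is fully open, 1 is shut, values between are in proportion, set as the call begins (left out, the last holds). The fingers move at their own pace and stop on an object; "squeeze" is the grip in N (left out, the last holds). Time passes only in rows, so rows that repeat a pose let the fingers close. It gives the time, the measured TCP pose, the force and the opening at its end, in the units of the state.
- get_state(): the state, without advancing time (a new reading comes with each control period).
- eyes.get_image(name): name is "scene" or "top" or "wrist"; returns a dict with "pixels" (420x560x3 uint8, blue, green, red), "mtx" (3x3 intrinsics, pixels), "extrinsics" (4x4, takes a point from camera to world coordinates). Camera axes: x right, y down, z forward; pixel columns grow to the right and rows downward; lengths in m; the calibration is good to about 2 mm. A picture is of the moment at which its call begins. There is no depth.
- ticket.close_job(): hands the job in, once; it reports no verdict.
The state is a dict: "time": time; "joint_positions": joint angles; "qd": joint speeds; "joint_torque": joint torques, N m; "position": TCP position; "tool_rot": TCP orientation; "ft_force": force on the tool from outside, world axes, zero at the start; "torque": the same for the moment, N m; "grip_width": opening from 0.0 (shut) to 1.0 (fully open).
Only numpy, scipy, OpenCV 4.12 (cv2) and the standard library are available. Lean on these libraries where they do the work, as an engineer would, in place of code of your own. Each camera call takes 0.05 s, during which the arm holds its last target. There are 200 camera calls.

TASK

Set up the template easel: move the jar that stands in the way onto the tile, swing the easel's folding leg out until it hits its stop, and hang the templates that hang in front of the rearmost one on the spare hook, all of them, so that you can take the rearmost one and stand it on the easel's two legs, centred and leaning back against the posts. Then hang the other templates back on the hook they came from, leaving the spare hook empty and the jar standing upright and wholly on the tile. Drop no template and leave the other things on the bench where they are.

Things in the scene. Friction and masses are not known exactly. Their poses are not given: they have to be found in the camera images.
- hook_a: Crowded hook stand, fixed; at the start all templates hang on it, about 34 mm apart, the wanted one rearmost. Two parallel prongs 8 mm thick, 44 mm clear between them, run from the column at x = 0 along its own -x (towards the robot), tops 200 mm above the bench, ends turned up to 212 mm. Column behind, no higher than the prongs. Origin on the bench, midway, at the column's front.
- hook_a_tip (a point): Midway between the upturned ends of the crowded hook's prongs, 173 mm in front of its origin. Templates hang with the bar across both prongs and the neck between them; they come off and go on only over these ends, lifted 15 to 35 mm (at about 40 mm the plate meets the prongs from below).
- hook_b: Spare hook stand, empty at the start; fixed, same build, frame and sizes as the crowded one.
- hook_b_tip (a point): Midway between the upturned ends of the spare hook's prongs, 173 mm in front of its origin.
- rear_grip (a point): Wanted template, rearmost on the crowded hook: upright plywood plate 180 wide (own y), 10 thick (own x), 115 mm high, bowl outline cut in its lower edge; above it a neck 20 wide, 50 long, a bar 90 wide, 12 high and thick, and a grip block 24 (y) x 14 (x), 45 high. This point: grip block's centre, 200 above the lower edge, 35 above the bar's underside. 180 g.
- rear_foot (a point): Middle of the lower edge of the wanted template, 200 mm below its grip point along its own z. The outer 40 mm at either end of the edge reach down to it. Hanging, it is 35 mm above the bench.
- front1_grip (a point): A front template, one of two or three hung before the wanted one (may be absent): same sizes and grip block, with a V-shaped cut-out. This point is its grip block's centre, 200 mm above its lower edge; 235 mm above the bench when hanging.
- front2_grip (a point): A front template, one of two or three hung before the wanted one (may be absent): same sizes and grip block, with a stepped cut-out. This point is its grip block's centre, 200 mm above its lower edge; 235 mm above the bench when hanging.
- front3_grip (a point): A front template, one of two or three hung before the wanted one (may be absent): same sizes and grip block, with a rounded shallow cut-out. This point is its grip block's centre, 200 mm above its lower edge; 235 mm above the bench when hanging.
- easel: Fixed wooden easel, open side to its own -x (the robot). Posts 12 mm square at y = -75 and +75, leaning back 12 degrees (tops x = +22, 147 mm high), joined only by a bar 12 mm high: room for a finger between and behind. A leg 12 wide, 92 mm long runs to -x from each post (the +75 one folds); tops 40 mm high at x = 0, rising outwards 12 degrees to a 15 mm lip. Origin on the bench between the posts.
- leg (a joint): Folding prop leg of the easel, rad: 0 folded flat between the posts, pointing to the easel's -y; grows as it swings towards the robot (clockwise from above); 1.571 is its stop, parallel to the fixed leg. Light friction holds it where it is left. Starts between 0 and 0.12.
- leg_hinge (a point): Upright hinge axis of the folding leg, 35 mm above the bench, at y = +75 mm of the easel.
- leg_tip (a point): Outer end of the folding leg, 88 mm from the hinge axis, 50 mm above the bench. The leg is 12 mm thick, 20 mm deep, top 40 mm high at the hinge, 59 mm at the tip, with a lip up to 74 mm. Push it from its post side, fingers let down behind it.
- jar_center (a point): Round glaze jar with a lid, squat, heavy-based, 60 mm across, 60 mm high, 300 g, standing in the way of the folding leg, in front of the easel; this point is its centre, 30 mm above its foot.
- tile: Fixed square terracotta tile, 110 mm wide, 4 mm thick, flat on the bench between the easel and the hooks; origin at the middle of its underside.
- rolling_pin: bystander: wooden rolling pin, 44 mm thick, 200 mm barrel and 320 mm overall, along its own y axis, near the robot; origin under its middle
- spatula: bystander: flat wooden-handled spatula lying on the bench along its own x axis; origin under its middle
- bowl: bystander: small unglazed fired bowl, 110 mm across, 50 mm high; origin under its middle
- cup: bystander: small white cup, 64 mm across, 60 mm high; origin under its middle
- plaster_mould: bystander: round plaster hump mould, 150 mm across, 70 mm high; origin under its middle
- brush: bystander: brush lying on the bench between the two hook stands; origin under its middle
Things that resemble listed ones, but are neither listed nor needed, are in the scene too. Leave any blue or red look-alike of the part that bears front2_grip alone.

How it is judged:
By the outcome, as a careful person would: the job done as asked, in the order asked, and still so for the second after the job is handed in, with the robot touching nothing.
Of front1, front2, front3 only 2 to 3 are there at a start; the rules pass over those that are not, and their reading is None.
At some moment in a run one of jar may be knocked a few centimetres aside while the robot is not near it.
It also fails if it takes over 210 s, if anything falls off the work surface, if the arm or the gripper's body presses on something with over 40 N, if the wrist force passes 120 N, or if a joint passes its speed limit or range.

## Working session

There is one attempt and no reset: what is moved stays moved. The work goes in short steps, Python scripts to look and compute and a tool call to move; the robot and the scene stay as the last step left them, time stands still between calls to the robot, and variables do not carry over. Pictures are saved under pics/ and viewed, about 12 in all and at most 16, crops included, and the job is handed in when it is done.

Besides the shell and the picture viewer there is one more tool, called as a command line: name --argument value ..., lists and objects as JSON in quotes. carry_out: Moves the arm, as the interface text tells. Its arguments: {"type":"object","properties":{"motion":{"type":"array","items":{"type":"array"}},"grip":{"type":"number"},"squeeze":{"type":"number"}},"required":["motion"]}

```bash
ls; mkdir -p pics
cat > h.py <<'E'
import numpy as np, cv2
from bench import get_state, eyes, ticket
def snap(n,f=None):
    im=eyes.get_image(n); 
    if f: cv2.imwrite(f'pics/{f}.png',im['pixels'])
    np.savez(f'/tmp/{n}.npz',**{k:np.array(im[k]) for k in('pixels','mtx','extrinsics')}); return im
def load(n): return dict(np.load(f'/tmp/{n}.npz'))
def ray(im,u,v):
    K=np.array(im['mtx']);T=np.array(im['extrinsics'])
    return T[:3,3],T[:3,:3]@np.linalg.solve(K,[u,v,1.])
def onz(im,u,v,z):
    o,d=ray(im,u,v); return o+d*(z-o[2])/d[2]
def proj(im,P):
    K=np.array(im['mtx']);T=np.array(im['extrinsics'])
    c=T[:3,:3].T@(np.array(P)-T[:3,3]); p=K@c; return p[:2]/p[2]
def tri(a,ua,b,ub):
    o1,d1=ray(a,*ua);o2,d2=ray(b,*ub)
    s=np.linalg.lstsq(np.c_[d1,-d2],o2-o1,rcond=None)[0]
    p,q=o1+s[0]*d1,o2+s[1]*d2
    return (p+q)/2,np.linalg.norm(p-q)
E
python3 - <<'E'
from h import *
print(get_state())
for n in('scene','top','wrist'):
    im=snap(n,n+'0'); print(n,np.round(im['mtx'],1).tolist(),np.round(im['extrinsics'],3).tolist())
E
```

```text
pics
{'time': 0.0, 'joint_positions': array([-1.30293081,  0.32182653, -0.07012802,  1.45165557,  0.02262717,
        1.3708099 , -0.05690351]), 'qd': array([-0.00027353, -0.00084062, -0.00069057,  0.00125717,  0.00030268,
       -0.00103167, -0.00142662]), 'joint_torque': array([ 1.72590699e-04, -4.91308558e+01, -4.03710930e-01, -3.12516010e+01,
       -6.39278744e-02,  4.38902120e-02,  1.85984309e-04]), 'position': array([0.16307653, 0.62864183, 0.22146934]), 'tool_rot': array([ 2.48362670e+00,  1.92179875e+00, -2.26277549e-03]), 'ft_force': array([-0.49323835,  0.15200676,  0.57983585]), 'torque': array([0.04759189, 0.0066489 , 0.00060247]), 'grip_width': 0.9994580262687025}
scene [[494.3, 0.0, 281.5], [0.0, 494.3, 207.9], [0.0, 0.0, 1.0]] [[0.306, 0.67, -0.677, 1.392], [0.952, -0.223, 0.209, -0.155], [-0.011, -0.708, -0.706, 1.095], [0.0, 0.0, 0.0, 1.0]]
top [[525.1, 0.0, 280.9], [0.0, 525.1, 207.3], [0.0, 0.0, 1.0]] [[0.01, -0.99, 0.142, 0.26], [-1.0, -0.009, 0.007, 0.108], [-0.006, -0.142, -0.99, 1.748], [0.0, 0.0, 0.0, 1.0]]
wrist [[324.4, 0.0, 281.4], [0.0, 324.4, 214.4], [0.0, 0.0, 1.0]] [[0.249, 0.94, 0.234, 0.099], [0.968, -0.241, -0.064, 0.645], [-0.003, 0.242, -0.97, 0.384], [0.0, 0.0, 0.0, 1.0]]
```

View pics/scene0.png

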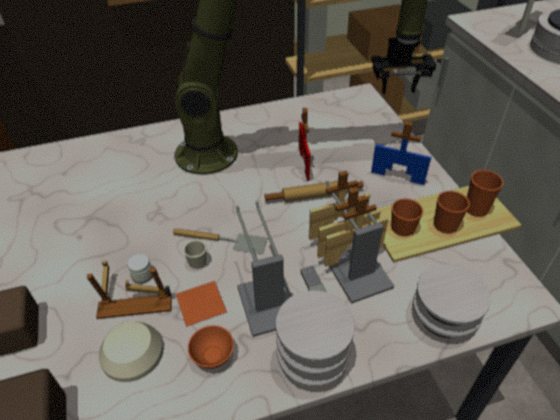

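View pics/top0.png

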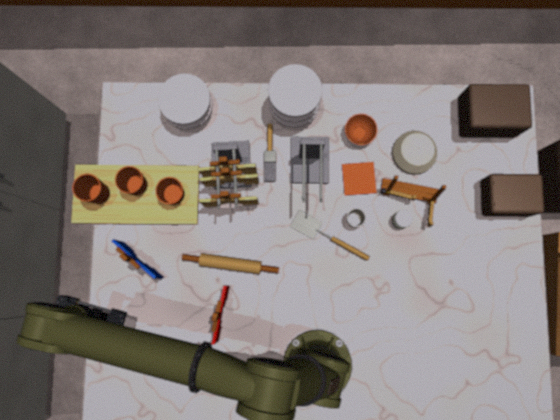

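Run:
```python
from h import *
t=load('top')['pixels'];s=load('scene')['pixels']
def c(i,x,y): return cv2.resize(i[y:y+75,x:x+100],(400,300),interpolation=cv2.INTER_CUBIC)
cv2.imwrite('pics/crops.png',np.vstack([np.hstack([c(t,185,145),c(t,345,165)]),np.hstack([c(s,300,165),c(s,85,240)])]))
# quick points
im=load('top')
for n,u,v,z in[('hookA base',230,155,.02),('white',402,216,.06),('grey',353,218,.06),('tile',359,179,.004)]:
    print(n,onz(im,u,v,z).round(3))
```

```text
hookA base [0.685 0.294 0.02 ]
white [ 0.477 -0.272  0.06 ]
grey [ 0.469 -0.113  0.06 ]
tile [ 0.609 -0.142  0.004]
```

View pics/crops.png

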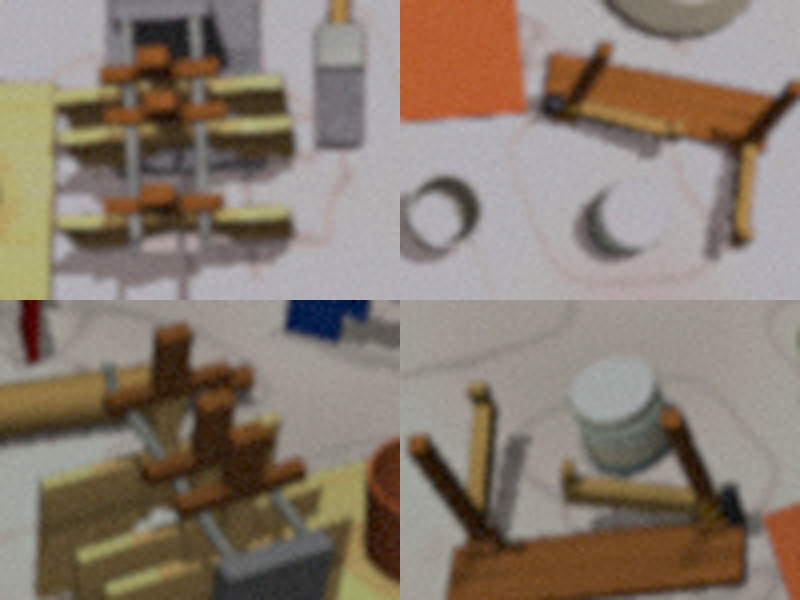

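carry_out --motion '[[[0.0,0,0.1],0.0],[[0.02,-0.03,0.15],0.1],[[0.28,-0.4,0.25],0.25],[[0.28,-0.4,0.25],0.25],[[0.28,-0.4,0.25],0.25],[[0.28,-0.4,0.25],0.25],[[0.28,-0.4,0.25],0.25],[[0.28,-0.4,0.25],0.25],[[0.28,-0.4,0.25],0.25],[[0.28,-0.4,0.25],0.25],[[0.28,-0.4,0.25],0.25],[[0.28,-0.4,0.25],0.25],[[0.28,-0.4,0.25],0.25],[[0.28,-0.4,0.25],0.25],[[0.28,-0.4,0.25],0.25],[[0.28,-0.4,0.25],0.25],[[0.28,-0.4,0.25],0.25]]' --grip -1 --squeeze 20

```text
time: 1.85
position: [0.4425, 0.2303, 0.4721]
tool_rot: [-2.223, -2.22, 0.001]
ft_force: [-0.1, 0.9, 0.2]
grip_width: 0.999
```

Run:
```python
from h import *
im=snap('wrist','w1');np.savez('/tmp/w1.npz',**im)
s=get_state();print(s['time'],s['position'],s['tool_rot'],np.round(im['extrinsics'],3).tolist())
```

```text
1.9 [0.44265141 0.23012563 0.47220251] [-2.22324713e+00 -2.21940706e+00  9.51524982e-04] [[-0.0, 0.97, 0.241, 0.376], [1.0, 0.001, -0.002, 0.23], [-0.002, 0.241, -0.97, 0.634], [0.0, 0.0, 0.0, 1.0]]
```

View pics/w1.png

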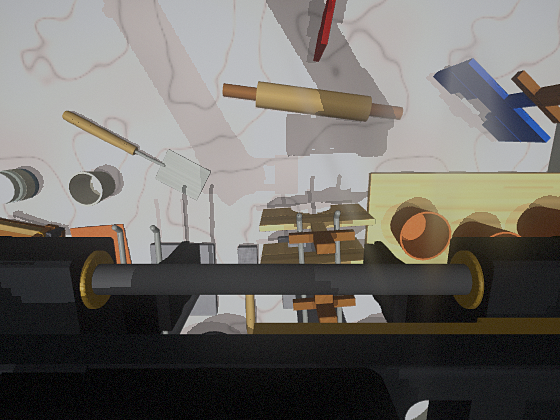

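Run:
```python
from h import *
im=dict(np.load('/tmp/w1.npz'))
p=im['pixels']; a=cv2.resize(p[175:325,85:165],(400,750),interpolation=cv2.INTER_CUBIC)[:600]
b=cv2.resize(p[195:325,255:375],(480,520),interpolation=cv2.INTER_CUBIC)
b=np.vstack([b,np.zeros((80,480,3),np.uint8)])
cv2.imwrite('pics/c2.png',np.hstack([a[:, :300],b]))
```

```text
(no output)
```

View pics/c2.png

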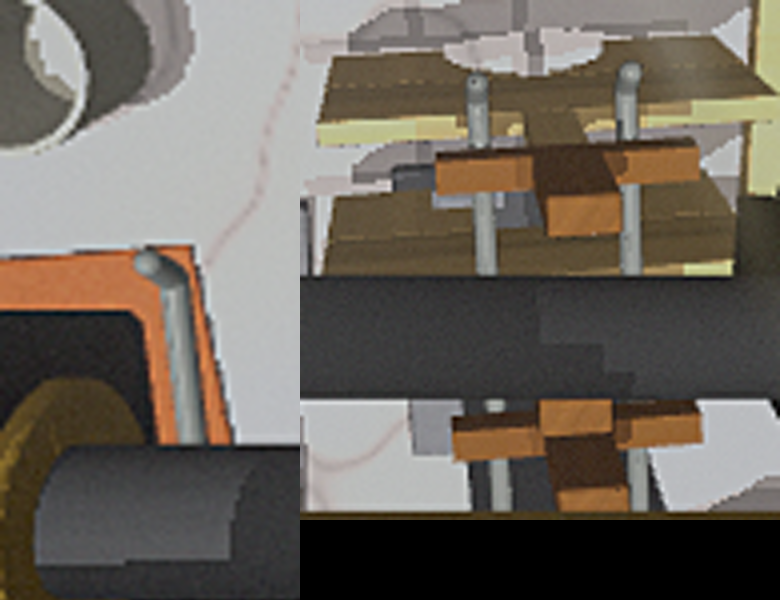

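Run:
```python
from h import *
im=dict(np.load('/tmp/w1.npz')); t=load('top'); s=load('scene')
f=lambda u,v,z:onz(im,u,v,z)
for n,a,b,z in[('A tips',(299.5,214.5),(337,212.5),.210),('B tips',(114.,226.4),(154.5,229),.210),('front bar',(289.5,238.3),(354.3,234.5),.212)]:
    A,B=f(*a,z),f(*b,z);d=B-A;print(n,A.round(4),B.round(4),((A+B)/2).round(4),'len',np.linalg.norm(d).round(4),'yaw',np.arctan2(-d[0],d[1]).round(3))
print('front block',f(325.75,248.75,.2575))
print('rear blk wrist',f(255+(592-300)/4,195+498/4,.2575),'mid?',f(255+(575-300)/4,195+418/4,.2575))
for n,a,b in[('rear',(223,158.7),(363,196.3)),('mid',(225,170),(353.3,188.8)),('front',(223.3,193.3),(343,172.5))]:
    print(n,tri(t,a,s,b),onz(t,*a,.2575),onz(s,*b,.2575))
# jar & tile by masks
p=t['pixels'];hsv=cv2.cvtColor(p,cv2.COLOR_BGR2HSV)
m=cv2.inRange(hsv,(3,150,150),(14,255,255));m[:,:338]=0;m[:,378:]=0;m[:158]=0;m[205:]=0
M=cv2.moments(m,True);print('tile',onz(t,M['m10']/M['m00'],M['m01']/M['m00'],.004),M['m00'],cv2.minAreaRect(cv2.findNonZero(m)))
m=cv2.inRange(cv2.cvtColor(s['pixels'],cv2.COLOR_BGR2HSV),(3,150,120),(14,255,255));m[:,:170]=0;m[:,232:]=0;m[:280]=0;m[326:]=0
M=cv2.moments(m,True);print('tile',onz(s,M['m10']/M['m00'],M['m01']/M['m00'],.004),M['m00'])
c=lambda x,y:(x/4+345,y/4+165)
d=lambda x,y:(x/4+85,(y-300)/4+240)
print('jar lid',onz(t,*c(632,215),.06) if 0 else onz(t,*c(632-400,215),.06),onz(s,*d(615-400,388),.06))
# easel: leg tip lip, fixed leg lip, post tops
for n,a,b in[('foldtip',c(277,128),d(170,465)),('fixtip',c(341,238),d(78,388)),('post+75',c(204,48),d(270,412)),('post-75',c(397,88),d(16,440))]:
    print(n,tri(t,a,s,b))
```

```text
A tips [0.4821 0.2537 0.21  ] [0.4793 0.3041 0.21  ] [0.4807 0.2789 0.21  ] len 0.0505 yaw 0.056
B tips [0.499  0.0014 0.21  ] [0.5026 0.0563 0.21  ] [0.5008 0.0288 0.21  ] len 0.055 yaw -0.066
front bar [0.5151 0.2404 0.212 ] [0.5096 0.3286 0.212 ] [0.5123 0.2845 0.212 ] len 0.0884 yaw 0.063
front block [0.51360232 0.28392107 0.2575    ]
rear blk wrist [0.61102581 0.29010468 0.2575    ] mid? [0.58234663 0.28365958 0.2575    ]
rear (array([0.61576591, 0.29102437, 0.25955347]), np.float64(0.00546882834718689)) [0.61522793 0.28868223 0.2575    ] [0.61427752 0.29493716 0.2575    ]
mid (array([0.58192854, 0.28260867, 0.25769165]), np.float64(0.00128300569385014)) [0.58173978 0.28202083 0.2575    ] [0.58183835 0.28336576 0.2575    ]
front (array([0.51353544, 0.28513722, 0.25466841]), np.float64(0.0008466801458414502)) [0.51319902 0.28520491 0.2575    ] [0.51643633 0.2832213  0.2575    ]
tile [ 0.6118433  -0.14143962  0.004     ] 902.0 ((358.81036376953125, 178.22415161132812), (29.979419708251953, 30.311603546142578), 85.2363510131836)
tile [ 0.61619029 -0.14214508  0.004     ] 1316.0
jar lid [ 0.46845488 -0.274842    0.06      ] [ 0.47465032 -0.27470357  0.06      ]
foldtip (array([ 0.53841325, -0.30924062,  0.07027619]), np.float64(0.0023642347439853505))
fixtip (array([ 0.45002631, -0.36118006,  0.06474277]), np.float64(0.0005226244311640034))
post+75 (array([ 0.58669352, -0.23469258,  0.15350422]), np.float64(0.0006794136413086062))
post-75 (array([ 0.55719861, -0.38303795,  0.15024018]), np.float64(0.0013785418178253867))
```

carry_out --motion '[[[0.06,-0.25,-0.05],0],[[0.06,-0.25,-0.05],0],[[0.06,-0.25,-0.05],0],[[0.06,-0.25,-0.05],0],[[0.06,-0.25,-0.05],0],[[0.03,-0.504,-0.2],0],[[0.03,-0.504,-0.2],0],[[0.03,-0.504,-0.2],0],[[0.03,-0.504,-0.2],0],[[0.03,-0.504,-0.2],0],[[0.03,-0.504,-0.2],0],[[0.03,-0.504,-0.2],0],[[0.03,-0.504,-0.2],0],[[0.03,-0.504,-0.2],0],[[0.03,-0.504,-0.2],0]]'

```text
time: 3.4
position: [0.4746, -0.2729, 0.2733]
tool_rot: [2.221, 2.221, 0.002]
ft_force: [-0.4, -0.5, -0.6]
grip_width: 0.996
```

Run:
```python
from h import *
a=snap('scene')['pixels'];b=snap('wrist');np.savez('/tmp/w2.npz',**b)
s=get_state();print(s['position'],s['joint_positions'].round(2))
sc=cv2.resize(a[225:345,60:240],(720,480),interpolation=cv2.INTER_CUBIC)
w=cv2.resize(b['pixels'],(400,300))
cv2.imwrite('pics/j2.png',np.hstack([sc[:300,:400],w]));
im=load('scene')
print(proj(im,[.472,-.275,.06]),proj(b,[.472,-.275,.06]))
```

```text
[ 0.47431033 -0.27335545  0.27330263] [-0.31  0.09  0.85  1.66 -0.07  1.42  2.11]
[138.52911314 261.29348724] [280.42127423 189.26273439]
```

View pics/j2.png

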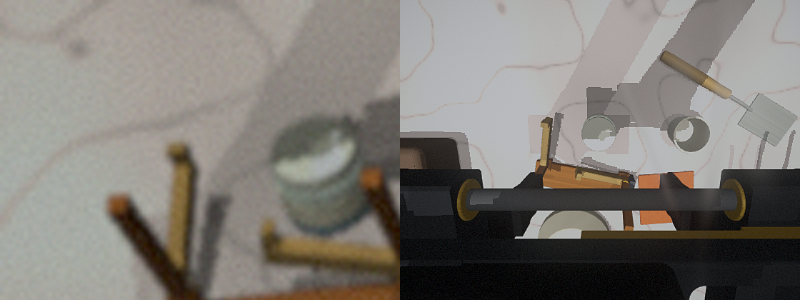

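carry_out --motion '[[[0,-0.001,-0.12],0],[[0,-0.001,-0.12],0],[[0,-0.001,-0.16],0],[[0,-0.001,-0.2],0],[[0,-0.001,-0.225],0],[[0,-0.001,-0.24],0],[[0,-0.001,-0.25],0],[[0,-0.001,-0.25],0],[[0,-0.001,-0.25],0]]'

```text
time: 4.4
position: [0.4744, -0.2763, 0.024]
tool_rot: [2.224, 2.216, 0.002]
ft_force: [0.1, -1.1, 0.4]
grip_width: 0.998
```

carry_out --motion '[[[0,0,0],0],[[0,0,0],0],[[0,0,0],0],[[0,0,0],0],[[0,0,0],0],[[0,0,0],0],[[0,0,0],0]]' --grip 1 --squeeze 25

```text
time: 5.1
position: [0.4735, -0.2763, 0.023]
tool_rot: [2.225, 2.216, 0.0]
ft_force: [0.5, -1.4, 3.3]
grip_width: 0.679
```

carry_out --motion '[[[0,0,0.1],0],[[0,0,0.2],0],[[0,0,0.2],0],[[0,0,0.2],0],[[0.139,0.134,0.2],-1.57],[[0.139,0.134,0.2],-1.57],[[0.139,0.134,0.2],-1.57],[[0.139,0.134,0.2],-1.57],[[0.139,0.134,0.2],-1.57],[[0.139,0.134,0.2],-1.57],[[0.139,0.134,0.2],-1.57],[[0.139,0.134,0.2],-1.57],[[0.139,0.134,0.2],-1.57],[[0.139,0.134,0.2],-1.57],[[0.139,0.134,0.2],-1.57],[[0.139,0.134,0.2],-1.57],[[0.139,0.134,0.1],-1.57],[[0.139,0.134,0.1],-1.57],[[0.139,0.134,0.06],-1.57],[[0.139,0.134,0.06],-1.57]]'

```text
time: 7.1
position: [0.607, -0.1395, 0.076]
tool_rot: [-3.139, 0.002, 0.02]
ft_force: [-0.9, 0.5, -3.7]
grip_width: 0.681
```

Run:
```python
from h import *
b=snap('wrist');s=get_state();print(s['position'],s['tool_rot'],s['joint_positions'].round(2))
t=snap('top')
a=snap('scene')['pixels']
sc=cv2.resize(a[225:345,60:260],(500,300),interpolation=cv2.INTER_CUBIC)
tt=cv2.resize(t['pixels'][140:240,330:470],(420,300),interpolation=cv2.INTER_CUBIC)
cv2.imwrite('pics/j3.png',np.hstack([sc[:,:380],tt]))
```

```text
[ 0.60966529 -0.14077934  0.07981994] [-3.14062961e+00  2.65037899e-03  1.06276865e-02] [-0.54  0.53  0.94  1.7  -0.46  1.16  0.53]
```

View pics/j3.png

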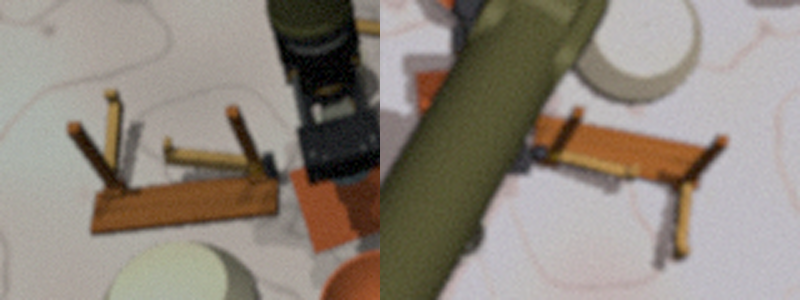

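carry_out --motion '[[[0.001,0,-0.03],0],[[0.001,0,-0.04],0],[[0.001,0,-0.047],0],[[0.001,0,-0.052],0],[[0.001,0,-0.055],0],[[0.001,0,-0.055],0],[[0.001,0,-0.055],0]]'

```text
time: 7.95
position: [0.6136, -0.1419, 0.0281]
tool_rot: [3.141, -0.005, 0.001]
ft_force: [-0.3, 0.6, -3.2]
grip_width: 0.684
```

carry_out --motion '[[[0,0,0],0],[[0,0,0],0],[[0,0,0],0],[[0,0,0],0],[[0,0,0],0],[[0,0,0.03],0],[[0,0,0.08],0],[[0,0,0.15],0],[[0,0,0.22],0],[[0,0,0.22],0],[[0,0,0.22],0]]' --grip -1

```text
time: 9.05
position: [0.616, -0.1436, 0.2542]
tool_rot: [3.14, -0.005, 0.017]
ft_force: [0.5, 0.2, 0.3]
grip_width: 1.003
```

carry_out --motion '[[[-0.04,-0.16,0],-0.196],[[-0.04,-0.16,0],-0.196],[[-0.04,-0.16,0],-0.196],[[-0.04,-0.16,0],-0.196],[[-0.04,-0.16,0],-0.196],[[-0.04,-0.16,0],-0.196],[[-0.04,-0.16,0],-0.196]]' --grip 1

```text
time: 9.75
position: [0.5744, -0.2995, 0.247]
tool_rot: [-3.125, 0.307, 0.0]
ft_force: [-0.2, -0.2, -0.5]
grip_width: 0.453
```

Run:
```python
from h import *
b=snap('wrist');t=snap('top');a=snap('scene')
s=get_state();print(s['position'],s['tool_rot'],s['joint_positions'].round(2))
O=np.array([.5504,-.3047]);X=np.array([.981,-.195]);Y=np.array([.195,.981]);H=O+.075*Y
P0=np.array([.574,-.302]);print('P0-pos',P0-s['position'][:2])
for th in np.r_[.1:1.5:10j,1.6,1.64]:
    d=-np.cos(th)*Y-np.sin(th)*X;n=np.array([-d[1],d[0]]);C=H+.065*d+.021*n
    print(round(th,2),(C-P0).round(3))
j=cv2.resize(a['pixels'][225:345,60:260],(800,480),interpolation=cv2.INTER_CUBIC)
cv2.imwrite('pics/l1.png',j)
```

```text
[ 0.57416502 -0.29993502  0.24732795] [-3.12592426e+00  3.07343996e-01  1.49239385e-04] [-0.33  0.47  1.07  1.45 -0.41  1.46  0.55]
P0-pos [-0.00016502 -0.00206498]
0.1 [-0.008  0.003]
0.26 [-0.018  0.003]
0.41 [-0.029  0.006]
0.57 [-0.039  0.009]
0.72 [-0.048  0.015]
0.88 [-0.056  0.021]
1.03 [-0.063  0.029]
1.19 [-0.069  0.038]
1.34 [-0.073  0.048]
1.5 [-0.076  0.058]
1.6 [-0.077  0.065]
1.64 [-0.077  0.068]
```

View pics/l1.png

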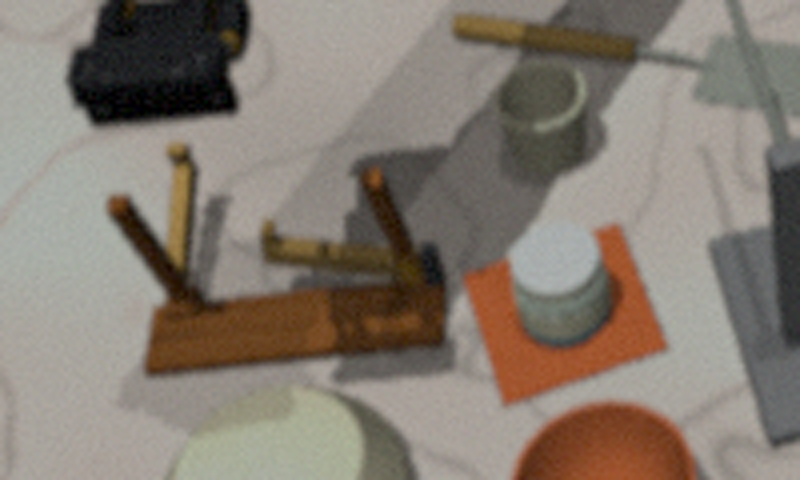

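carry_out --motion '[[[0,-0.002,-0.05],0],[[0,-0.002,-0.1],0],[[0,-0.002,-0.15],0],[[0,-0.002,-0.18],0],[[0,-0.002,-0.195],0],[[0,-0.002,-0.203],0],[[0,-0.002,-0.207],0],[[0,-0.002,-0.207],0]]'

```text
time: 10.7
position: [0.5741, -0.3042, 0.0418]
tool_rot: [3.125, -0.311, 0.003]
ft_force: [-0.5, -0.3, -0.4]
grip_width: 0.003
```

carry_out --motion '[[[-0.008,0.003,0],-0.05],[[-0.018,0.003,0],-0.16],[[-0.029,0.006,0],-0.31],[[-0.039,0.009,0],-0.46],[[-0.044,0.012,0],-0.54],[[-0.048,0.015,0],-0.62],[[-0.056,0.021,0],-0.76],[[-0.063,0.029,0],-0.9],[[-0.069,0.038,0],-1.04],[[-0.073,0.048,0],-1.18],[[-0.076,0.058,0],-1.32],[[-0.076,0.058,0],-1.46],[[-0.077,0.063,0],-1.5],[[-0.077,0.063,0],-1.5],[[-0.077,0.065,0],-1.5],[[-0.077,0.065,0],-1.5],[[-0.077,0.067,0],-1.5],[[-0.077,0.067,0],-1.5]]'

```text
time: 12.5
position: [0.4963, -0.2367, 0.0407]
tool_rot: [-2.075, 2.359, -0.0]
ft_force: [1.6, 0.3, 0.5]
grip_width: 0.006
```

Run:
```python
from h import *
a=snap('scene');s=get_state();print(s['position'],s['ft_force'],s['joint_positions'].round(2))
cv2.imwrite('pics/l2.png',cv2.resize(a['pixels'][235:325,70:190],(600,450),interpolation=cv2.INTER_CUBIC))
```

```text
[ 0.49624776 -0.2367706   0.04060394] [-0.16358269  0.05300213 -0.71002368] [-0.58  0.57  1.22  1.93 -0.61  1.08 -0.8 ]
```

View pics/l2.png

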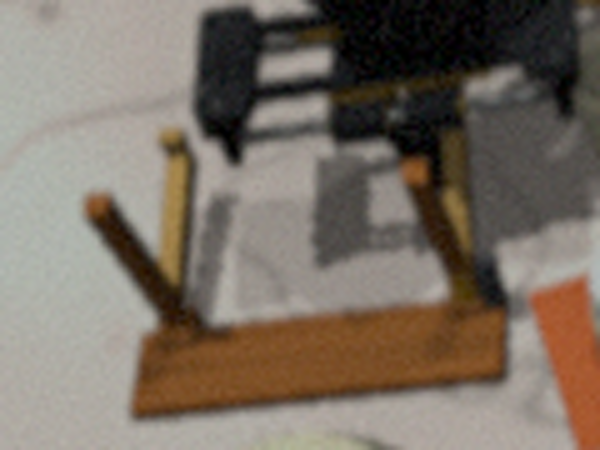

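carry_out --motion '[[[0.001,0.003,0],0],[[0.001,0.003,0],0],[[0.001,0.006,0],0],[[0.001,0.006,0],0],[[0.001,0.006,0],0]]'

```text
time: 13.05
position: [0.4969, -0.2336, 0.0407]
tool_rot: [2.071, -2.359, 0.007]
ft_force: [0.6, -7.5, -4.3]
grip_width: 0.008
```

carry_out --motion '[[[0.001,0.003,0],0],[[0.001,0.003,0],0],[[0.001,0.005,0],0],[[0.001,0.005,0],0],[[0.001,0.005,0],0]]'

```text
time: 13.55
position: [0.4969, -0.2333, 0.0408]
tool_rot: [2.064, -2.358, 0.016]
ft_force: [1.2, -16.1, -10.0]
grip_width: 0.004
```

carry_out --motion '[[[-0.005,-0.025,0],0],[[-0.005,-0.025,0.05],0],[[-0.005,-0.025,0.1],0],[[-0.005,-0.025,0.2],0],[[-0.005,-0.025,0.2],0],[[0.016,0.1,0.32],0.186],[[0.016,0.1,0.32],0.186],[[0.016,0.1,0.32],0.186],[[0.016,0.509,0.32],0.186],[[0.016,0.509,0.32],0.186],[[0.016,0.509,0.32],0.186],[[0.016,0.509,0.32],0.186],[[0.016,0.509,0.32],0.186],[[0.016,0.509,0.32],0.186],[[0.016,0.509,0.32],0.186],[[0.016,0.509,0.32],0.186],[[0.016,0.509,0.32],0.186],[[0.016,0.509,0.32],0.186],[[0.016,0.509,0.32],0.186],[[0.016,0.509,0.32],0.186]]' --grip -1

```text
time: 15.55
position: [0.5147, 0.2813, 0.3608]
tool_rot: [2.282, -2.159, 0.0]
ft_force: [0.2, -0.5, 0.1]
grip_width: 0.998
```

Run:
```python
from h import *
b=snap('wrist');np.savez('/tmp/w3.npz',**b);s=get_state();print(s['position'],s['tool_rot'],s['joint_positions'].round(2),b['extrinsics'].round(3).tolist())
a=snap('scene')['pixels'];t=snap('top')['pixels']
cv2.imwrite('pics/w3.png',np.hstack([b['pixels'][:300,100:500],np.vstack([cv2.resize(a[235:310,75:175],(400,300),interpolation=3)])]))
```

```text
[0.51472288 0.28116583 0.36097745] [-2.28135421e+00  2.15941476e+00  2.00887618e-04] [-1.22  0.19  0.8   1.4  -0.13  1.61 -1.95] [[0.057, -0.968, -0.244, 0.581], [-0.998, -0.055, -0.015, 0.285], [0.002, 0.244, -0.97, 0.523], [0.0, 0.0, 0.0, 1.0]]
```

View pics/w3.png

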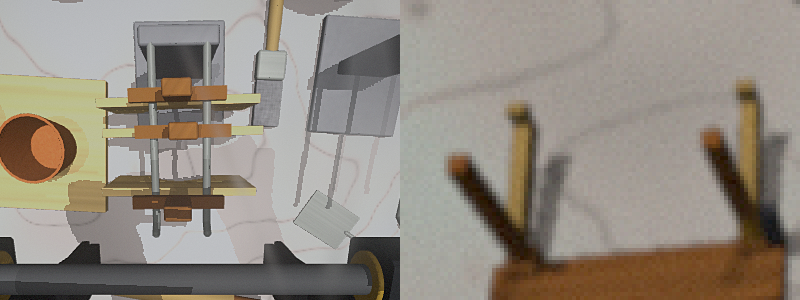

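Run:
```python
from h import *
im=dict(np.load('/tmp/w3.npz'));f=lambda u,v,z:onz(im,u+100,v,z)
for n,u,v,z in[('front',177.5,214,.2575),('mid',182.5,131,.2575),('rear',177,86,.2575),('tipL',153.5,233,.212),('tipR',207,233,.212),('colL',152,48,.2),('colR',208,45,.2),('barL',136,202,.212),('barR',223,201,.212)]:
    print(n,f(u,v,z).round(4))
```

```text
front [0.514  0.2837 0.2575]
mid [0.5819 0.2834 0.2575]
rear [0.615  0.2896 0.2575]
tipL [0.4816 0.3065 0.212 ]
tipR [0.4846 0.253  0.212 ]
colL [0.6535 0.3151 0.2   ]
colR [0.6589 0.2644 0.2   ]
barL [0.5123 0.3248 0.212 ]
barR [0.5181 0.2398 0.212 ]
```

carry_out --motion '[[[-0.001,0.002,-0.05],0],[[-0.001,0.002,-0.09],0],[[-0.001,0.002,-0.12],0],[[-0.001,0.002,-0.135],0],[[-0.001,0.002,-0.142],0],[[-0.001,0.002,-0.142],0],[[-0.001,0.002,-0.142],0]]'

```text
time: 16.4
position: [0.5143, 0.2855, 0.2202]
tool_rot: [-2.283, 2.155, -0.001]
ft_force: [-0.2, -0.4, -0.5]
grip_width: 1.003
```

carry_out --motion '[[[0,0,0],0],[[0,0,0],0],[[0,0,0],0],[[0,0,0],0],[[0,0,0],0],[[0,0,0],0],[[0,0,0],0],[[0,0,0],0],[[0,0,0],0],[[0,0,0],0],[[0,0,0],0]]' --grip 1 --squeeze 30

```text
time: 17.5
position: [0.5132, 0.2851, 0.2186]
tool_rot: [2.285, -2.156, 0.0]
ft_force: [0.6, 0.1, -0.3]
grip_width: 0.272
```

carry_out --motion '[[[0,0,0.01],0],[[0,0,0.025],0],[[0,0,0.025],0],[[0,0,0.025],0],[[-0.03,-0.002,0.025],0],[[-0.06,-0.003,0.025],0],[[-0.085,-0.005,0.025],0],[[-0.085,-0.005,0.025],0],[[-0.085,-0.005,0.07],0],[[-0.085,-0.1,0.07],-0.06],[[-0.085,-0.254,0.07],-0.124],[[-0.085,-0.254,0.07],-0.124],[[-0.085,-0.254,0.07],-0.124],[[-0.085,-0.254,0.07],-0.124],[[-0.085,-0.254,0.07],-0.124],[[-0.085,-0.254,0.07],-0.124],[[-0.085,-0.254,0.07],-0.124],[[-0.085,-0.254,0.07],-0.124]]'

```text
time: 19.3
position: [0.4282, 0.0332, 0.2884]
tool_rot: [2.15, -2.289, 0.0]
ft_force: [-0.2, 1.0, -2.7]
grip_width: 0.272
```

Run:
```python
from h import *
b=snap('wrist');np.savez('/tmp/w4.npz',**b);s=get_state();print(s['position'],s['tool_rot'],s['ft_force'],s['joint_positions'].round(2))
cv2.imwrite('pics/w4.png',b['pixels'][:330])
```

```text
[0.42815181 0.03322315 0.28836671] [ 2.15084104e+00 -2.28860759e+00  4.64689695e-04] [ 0.08874555 -0.42457942 -1.7352979 ] [-0.99 -0.29  0.7   1.87  0.19  1.5  -1.96]
```

View pics/w4.png

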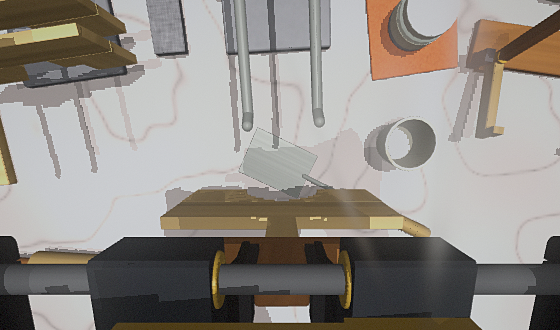

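Run:
```python
from h import *
im=dict(np.load('/tmp/w4.npz'))
A=onz(im,248,126,.212);B=onz(im,319,119,.212);a=onz(im,235,15,.2);b=onz(im,314,15,.2)
print(A,B,(A+B)/2,np.linalg.norm(A-B)); print(a,b)
d=A-B;print('yaw',np.arctan2(-d[0],d[1]));m=(a+b)/2-(A+B)/2;print('prong dir',m,np.arctan2(m[1],m[0]))
```

```text
[0.5000363  0.05162303 0.212     ] [0.50175268 0.0012002  0.212     ] [0.50089449 0.02641162 0.212     ] 0.0504520416001525
[0.57444118 0.05538242 0.2       ] [0.5711769  0.00102947 0.2       ]
yaw 0.03402648325840184
prong dir [ 0.07191455  0.00179433 -0.012     ] 0.02494565245580277
```

carry_out --motion '[[[0.01,-0.008,0],0.09],[[0.01,-0.008,-0.045],0.09],[[0.01,-0.008,-0.045],0.09],[[0.01,-0.008,-0.045],0.09],[[0.04,-0.008,-0.045],0.09],[[0.07,-0.007,-0.045],0.09],[[0.1,-0.006,-0.045],0.09],[[0.13,-0.005,-0.045],0.09],[[0.13,-0.005,-0.045],0.09],[[0.13,-0.005,-0.045],0.09]]'

```text
time: 20.35
position: [0.5591, 0.0273, 0.2445]
tool_rot: [2.249, -2.192, 0.003]
ft_force: [-0.2, -0.0, -2.1]
grip_width: 0.274
```

Run:
```python
from h import *
b=snap('wrist');np.savez('/tmp/w5.npz',**b);s=get_state();print(s['position'],s['tool_rot'],s['ft_force'])
cv2.imwrite('pics/w5.png',b['pixels'][:330])
```

```text
[0.55848524 0.02693459 0.24460033] [ 2.24926906e+00 -2.19306468e+00  1.27342115e-03] [-0.68413727  0.09614836 -2.26729016]
```

View pics/w5.png

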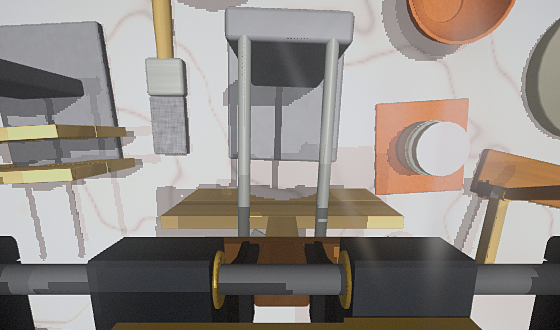

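carry_out --motion '[[[0.025,0,0],0],[[0.052,0,0],0],[[0.052,0,0],0],[[0.052,0,0],0],[[0.052,0,-0.012],0],[[0.052,0,-0.02],0],[[0.052,0,-0.025],0],[[0.052,0,-0.025],0],[[0.052,0,-0.025],0]]'

```text
time: 21.3
position: [0.6094, 0.0265, 0.2187]
tool_rot: [2.248, -2.194, -0.003]
ft_force: [-2.0, 0.7, 1.6]
grip_width: 0.273
```

carry_out --motion '[[[0,0,0],0],[[0,0,0],0],[[0,0,0],0],[[0,0,0],0],[[0,0,0.01],0],[[0,0,0.03],0],[[0,0,0.07],0],[[0,0,0.12],0],[[0,0,0.12],0],[[0,0,0.12],0]]' --grip -1

```text
time: 22.3
position: [0.6111, 0.0258, 0.3405]
tool_rot: [-2.246, 2.193, -0.003]
ft_force: [-0.6, 0.2, 0.1]
grip_width: 0.987
```

carry_out --motion '[[[-0.028,0.258,0],0.03],[[-0.028,0.258,0],0.03],[[-0.028,0.258,0],0.03],[[-0.028,0.258,0],0.03],[[-0.028,0.258,0],0.03],[[-0.028,0.258,0],0.03],[[-0.028,0.258,0],0.03],[[-0.028,0.258,0],0.03],[[-0.028,0.258,-0.05],0.03],[[-0.028,0.258,-0.09],0.03],[[-0.028,0.258,-0.11],0.03],[[-0.028,0.258,-0.12],0.03],[[-0.028,0.258,-0.12],0.03],[[-0.028,0.258,-0.12],0.03]]'

```text
time: 23.7
position: [0.5833, 0.2831, 0.2201]
tool_rot: [-2.277, 2.162, -0.001]
ft_force: [-0.2, -0.4, -0.0]
grip_width: 0.996
```

carry_out --motion '[[[0,0,0],0],[[0,0,0],0],[[0,0,0],0],[[0,0,0],0],[[0,0,0],0],[[0,0,0],0],[[0,0,0],0],[[0,0,0],0],[[0,0,0],0],[[0,0,0],0],[[0,0,0],0]]' --grip 1

```text
time: 24.8
position: [0.5822, 0.2842, 0.2185]
tool_rot: [2.28, -2.161, 0.0]
ft_force: [-0.1, 0.2, -0.0]
grip_width: 0.27
```

carry_out --motion '[[[0,0,0.01],0],[[0,0,0.025],0],[[0,0,0.025],0],[[0,0,0.025],0],[[-0.035,-0.002,0.025],0],[[-0.07,-0.004,0.025],0],[[-0.105,-0.006,0.025],0],[[-0.144,-0.008,0.025],0],[[-0.144,-0.008,0.025],0],[[-0.144,-0.008,0.06],0],[[-0.144,-0.258,0.06],-0.03],[[-0.144,-0.258,0.06],-0.03],[[-0.144,-0.258,0.06],-0.03],[[-0.144,-0.258,0.06],-0.03],[[-0.144,-0.258,0.06],-0.03],[[-0.144,-0.258,0.06],-0.03],[[-0.144,-0.258,0.06],-0.03],[[-0.144,-0.258,0.025],-0.03],[[-0.144,-0.258,0.025],-0.03],[[-0.144,-0.258,0.025],-0.03]]'

```text
time: 26.8
position: [0.4378, 0.0278, 0.2435]
tool_rot: [2.25, -2.19, -0.0]
ft_force: [1.0, -0.5, -0.7]
grip_width: 0.274
```

carry_out --motion '[[[0.03,0,0],0],[[0.06,0,0],0],[[0.09,0.001,0],0],[[0.122,0.001,0],0],[[0.122,0.001,0],0],[[0.122,0.001,0],0],[[0.122,0.001,-0.012],0],[[0.122,0.001,-0.02],0],[[0.122,0.001,-0.025],0],[[0.122,0.001,-0.025],0],[[0.122,0.001,-0.025],0]]'

```text
time: 27.9
position: [0.5599, 0.0273, 0.2187]
tool_rot: [-2.247, 2.194, 0.001]
ft_force: [-0.4, 0.1, -0.8]
grip_width: 0.275
```

carry_out --motion '[[[0,0,0],0],[[0,0,0],0],[[0,0,0],0],[[0,0,0],0],[[0,0,0.01],0],[[0,0,0.05],0],[[0,0,0.1],0],[[0,0,0.12],0],[[0.055,0.262,0.12],0.03],[[0.055,0.262,0.12],0.03],[[0.055,0.262,0.12],0.03],[[0.055,0.262,0.12],0.03],[[0.055,0.262,0.12],0.03],[[0.055,0.262,0.12],0.03],[[0.055,0.262,0.12],0.03],[[0.055,0.262,0.12],0.03]]' --grip -1

```text
time: 29.5
position: [0.6154, 0.2884, 0.3388]
tool_rot: [2.279, -2.161, 0.003]
ft_force: [0.0, -0.6, 0.1]
grip_width: 1.001
```

Run:
```python
from h import *
b=snap('wrist');np.savez('/tmp/w6.npz',**b);s=get_state();print(s['position'],s['tool_rot'],s['ft_force'])
a=snap('scene')['pixels']
cv2.imwrite('pics/w6.png',np.hstack([b['pixels'][:300,100:500],cv2.resize(a[170:290,220:380],(400,300),interpolation=3)]))
```

```text
[0.61560867 0.28719329 0.33925677] [ 2.27769928e+00 -2.16318695e+00  2.07656940e-03] [-0.97182379 -1.60205078  0.47588662]
```

View pics/w6.png

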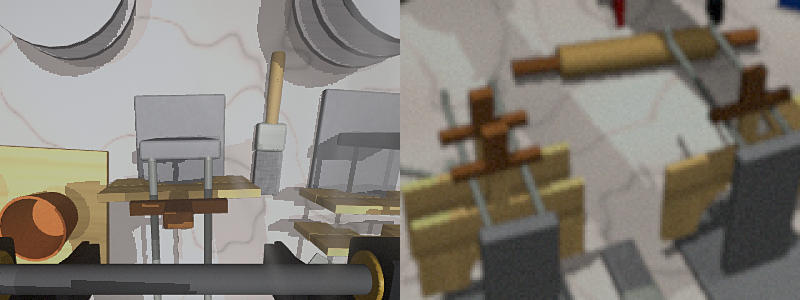

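carry_out --motion '[[[0,0.001,-0.05],0],[[0,0.001,-0.09],0],[[0,0.001,-0.11],0],[[0,0.001,-0.12],0],[[0,0.001,-0.12],0],[[0,0.001,-0.12],0]]'

```text
time: 30.2
position: [0.6161, 0.2896, 0.2204]
tool_rot: [-2.278, 2.161, -0.001]
ft_force: [1.0, -0.6, 0.8]
grip_width: 1.0
```

carry_out --motion '[[[0,0,0],0],[[0,0,0],0],[[0,0,0],0],[[0,0,0],0],[[0,0,0],0],[[0,0,0],0],[[0,0,0],0],[[0,0,0],0],[[0,0,0],0],[[0,0,0],0],[[0,0,0],0]]' --grip 1

```text
time: 31.3
position: [0.6152, 0.2904, 0.2186]
tool_rot: [-2.281, 2.161, 0.0]
ft_force: [-0.4, 0.5, 0.1]
grip_width: 0.273
```

Run:
```python
from h import *
t=snap('top');a=snap('scene')
c=lambda p,x,y:cv2.resize(p[y:y+80,x:x+80],(400,400),interpolation=cv2.INTER_CUBIC)
cv2.imwrite('pics/e1.png',np.hstack([c(t['pixels'],370,160),c(a['pixels'],85,245)]))
```

```text
(no output)
```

View pics/e1.png

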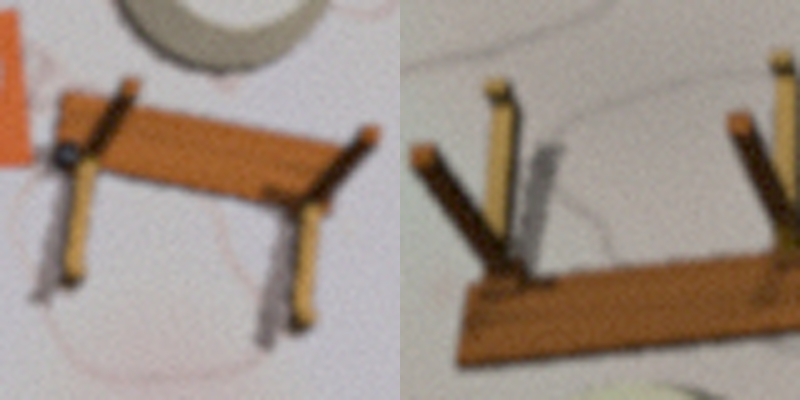

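carry_out --motion '[[[0,0,0.01],0],[[0,0,0.025],0],[[0,0,0.025],0],[[0,0,0.025],0],[[-0.035,-0.002,0.025],0],[[-0.07,-0.004,0.025],0],[[-0.105,-0.006,0.025],0],[[-0.14,-0.008,0.025],0],[[-0.175,-0.01,0.025],0],[[-0.175,-0.01,0.025],0],[[-0.175,-0.01,0.025],0],[[-0.175,-0.01,0.07],0],[[-0.175,-0.01,0.12],0],[[-0.175,-0.01,0.17],0],[[-0.175,-0.01,0.17],0]]'

```text
time: 32.9
position: [0.4442, 0.2812, 0.3949]
tool_rot: [-2.27, 2.157, -0.004]
ft_force: [0.6, -0.2, -1.8]
grip_width: 0.27
```

Run:
```python
from h import *
t=load('top');s=load('scene')
c=lambda x,y:(x/5+370-.4,y/5+160-.4)
d=lambda x,y:((x-400)/5+85-.4,y/5+245-.4)
R={}
for n,a,b,z in[('fold',c(72,278),d(782,60),.074),('fix',c(302,321),d(497,87),.074),('p+',c(131,86),d(740,123),.147),('p-',c(370,131),d(424,156),.147)]:
    p,e=tri(t,a,s,b);R[n]=p;print(n,p.round(4),e.round(4),onz(t,*a,z).round(4),onz(s,*b,z).round(4))
for a,b in(('p+','p-'),('fold','fix')):
    v=(R[a]-R[b]);print(np.linalg.norm(v[:2]),np.arctan2(-v[0],v[1]),(R[a]+R[b])[:2]/2)
s=get_state();print(s['position'],s['tool_rot'])
```

```text
fold [ 0.4788 -0.2139  0.0643] 0.0021 [ 0.4776 -0.211   0.074 ] [ 0.4871 -0.2144  0.074 ]
fix [ 0.452  -0.3609  0.067 ] 0.0027 [ 0.4512 -0.3576  0.074 ] [ 0.458  -0.3609  0.074 ]
p+ [ 0.5879 -0.235   0.1505] 0.0002 [ 0.5886 -0.2358  0.147 ] [ 0.585  -0.2351  0.147 ]
p- [ 0.5608 -0.3815  0.151 ] 0.0003 [ 0.5615 -0.3829  0.147 ] [ 0.5573 -0.3823  0.147 ]
0.14901600146110724 -0.18303385424640597 [ 0.57436237 -0.30823432]
0.1494337696832441 -0.180402093875761 [ 0.46539092 -0.28741929]
[0.44419731 0.28117417 0.39490032] [-2.2699256   2.15656239 -0.00433504]
```

carry_out --motion '[[[0.015,-0.19,0],-0.12],[[0.015,-0.19,0],-0.12],[[0.015,-0.19,0],-0.12],[[0.015,-0.19,0],-0.12],[[0.015,-0.38,0],-0.24],[[0.015,-0.38,0],-0.24],[[0.015,-0.38,0],-0.24],[[0.015,-0.38,0],-0.24],[[0.015,-0.38,0],-0.24],[[0.085,-0.579,-0.08],-0.241],[[0.085,-0.579,-0.08],-0.241],[[0.085,-0.579,-0.08],-0.241],[[0.085,-0.579,-0.08],-0.241],[[0.085,-0.579,-0.08],-0.241],[[0.085,-0.579,-0.08],-0.241],[[0.085,-0.579,-0.08],-0.241],[[0.085,-0.579,-0.08],-0.241]]'

```text
time: 34.6
position: [0.5259, -0.298, 0.3085]
tool_rot: [2.005, -2.418, -0.0]
ft_force: [0.4, -0.3, -1.7]
grip_width: 0.272
```

Run:
```python
from h import *
im=snap('scene');s=get_state();print(s['position'],s['tool_rot'],s['ft_force'],s['joint_positions'].round(2))
O=np.array([.5527,-.3042]);X=np.array([.983,-.182])
for x in(-.02,.031):print(x,O+x*X,(O+x*X)-s['position'][:2])
```

```text
[ 0.52621826 -0.29727602  0.30896903] [-2.00660824e+00  2.41581949e+00 -4.25342754e-04] [-0.01201357  0.79609535 -1.32713228] [-0.44  0.36  1.2   1.46 -0.33  1.54 -1.02]
-0.02 [ 0.53304 -0.30056] [ 0.00682174 -0.00328398]
0.031 [ 0.583173 -0.309842] [ 0.05695474 -0.01256598]
```

carry_out --motion '[[[0.007,-0.003,-0.03],0],[[0.007,-0.003,-0.05],0],[[0.007,-0.003,-0.065],0],[[0.007,-0.003,-0.073],0],[[0.007,-0.003,-0.076],0],[[0.007,-0.003,-0.076],0],[[0.007,-0.003,-0.076],0]]'

```text
time: 35.35
position: [0.5326, -0.3021, 0.2336]
tool_rot: [-2.004, 2.419, -0.002]
ft_force: [-0.0, 1.1, -2.1]
grip_width: 0.268
```

carry_out --motion '[[[0,0,-0.003],0],[[0,0,-0.003],0],[[0,0,-0.005],0],[[0,0,-0.005],0],[[0,0,-0.007],0],[[0,0,-0.007],0]]'

```text
time: 35.95
position: [0.533, -0.3029, 0.2279]
tool_rot: [-2.003, 2.419, -0.005]
ft_force: [-1.1, 0.4, 11.2]
grip_width: 0.274
```

carry_out --motion '[[[0,0.001,0.002],0],[[0.005,0,0.001],0],[[0.01,-0.001,0],0],[[0.015,-0.002,-0.001],0],[[0.02,-0.003,-0.001],0],[[0.025,-0.004,-0.002],0],[[0.03,-0.005,-0.002],0],[[0.035,-0.006,-0.003],0],[[0.04,-0.007,-0.004],0],[[0.045,-0.008,-0.004],0],[[0.045,-0.008,-0.004],0]]' --squeeze 8

```text
time: 37.05
position: [0.5777, -0.3095, 0.2205]
tool_rot: [2.004, -2.418, -0.001]
ft_force: [0.5, 0.1, -0.3]
grip_width: 0.276
```

carry_out --motion '[[[0.003,-0.001,-0.001],0],[[0.005,-0.001,-0.001],0],[[0.005,-0.001,-0.001],0],[[0.005,-0.001,-0.001],0]]'

```text
time: 37.45
position: [0.5816, -0.3106, 0.22]
tool_rot: [2.003, -2.419, -0.003]
ft_force: [-1.0, 0.7, -2.2]
grip_width: 0.273
```

Run:
```python
from h import *
a=snap('scene');b=snap('wrist');s=get_state();print(s['position'],s['tool_rot'],s['ft_force'],s['grip_width'])
cv2.imwrite('pics/p1.png',np.hstack([cv2.resize(a['pixels'][185:335,60:210],(400,400),interpolation=3),cv2.resize(b['pixels'],(400,300))[:,:].copy() if 0 else np.vstack([cv2.resize(b['pixels'],(400,300)),np.zeros((100,400,3),np.uint8)])]))
```

```text
[ 0.58161102 -0.31061082  0.22015502] [ 2.00336076e+00 -2.41925336e+00 -2.10681989e-03] [-0.9450587  -0.08064584 -2.94197121] 0.27371998980942575
```

View pics/p1.png

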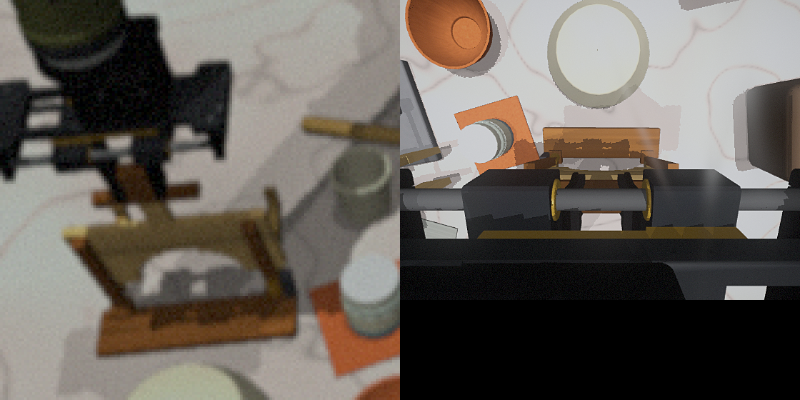

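carry_out --motion '[[[0,0,-0.002],0],[[0,0,-0.002],0],[[0.002,0,-0.004],0],[[0.002,0,-0.004],0],[[0.002,0,-0.004],0]]'

```text
time: 38.05
position: [0.5849, -0.3115, 0.2182]
tool_rot: [-2.003, 2.418, -0.004]
ft_force: [-1.4, 0.7, 5.5]
grip_width: 0.277
```

carry_out --motion '[[[0.002,0,0.001],0],[[0.002,0,0.001],0],[[0.002,0,0.001],0]]'

```text
time: 38.35
position: [0.5864, -0.3114, 0.218]
tool_rot: [2.004, -2.419, 0.002]
ft_force: [-1.8, -0.9, 3.1]
grip_width: 0.276
```

carry_out --motion '[[[0,0,0.001],0],[[0,0,0.002],0],[[0,0,0.002],0],[[0,0,0.002],0],[[0,0,0.002],0],[[0,0,0.01],0],[[0,0,0.03],0],[[0,0,0.06],0],[[0,0,0.12],0],[[0,0,0.15],0],[[0,0,0.15],0]]' --grip -1

```text
time: 39.45
position: [0.5872, -0.3129, 0.3747]
tool_rot: [-2.002, 2.417, -0.015]
ft_force: [0.2, -0.5, -0.3]
grip_width: 0.998
```

Run:
```python
from h import *
a=snap('scene');b=snap('wrist');np.savez('/tmp/w7.npz',**b);np.savez('/tmp/s7.npz',**a);s=get_state();print(s['position'],s['tool_rot'],s['ft_force'],s['grip_width'])
cv2.imwrite('pics/p2.png',np.hstack([cv2.resize(a['pixels'][185:335,60:210],(400,400),interpolation=3),b['pixels'][50:250,180:380].repeat(2,0).repeat(2,1)]))
O=np.array([.5527,-.3042]);X=np.array([.983,-.182]);Y=np.array([.182,.983])
for n,x,y,z in[('blocktop',.0355,0,.260),('plateTL',.0130,.09,.155),('plateTR',.0130,-.09,.155)]:
    P=[*(O+x*X+y*Y),z];p=proj(a,P);q=proj(b,P);print(n,((p-[60,185])*400/150).round(0),((q-[180,50])*2+[400,0]).round(0))
```

```text
[ 0.58634482 -0.31150878  0.36913808] [-2.00315766  2.41906128 -0.00379164] [-0.4651797  -0.68285711 -0.24365647] 1.001113840101264
blocktop [130. 165.] [596. 323.]
plateTL [264. 212.] [447. 320.]
plateTR [ 61. 233.] [747. 318.]
```

View pics/p2.png

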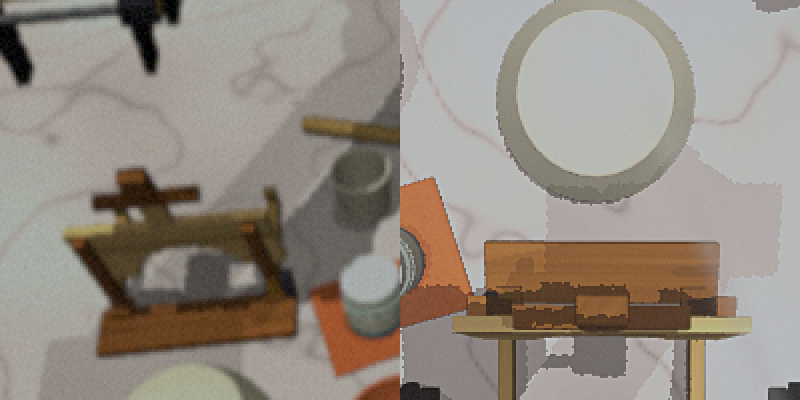

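Run:
```python
from h import *
a=dict(np.load('/tmp/s7.npz'));b=dict(np.load('/tmp/w7.npz'))
O=np.array([.5527,-.3042]);X=np.array([.983,-.182]);Y=np.array([.182,.983])
T=b['extrinsics'];print(T.round(3).tolist())
for lean in(12,15,18):
  L=np.radians(lean)
  for fx in(-.011,-.017):
    fz=.040+abs(fx)*.2126
    def W(x,y,z):
        lx=fx+x*np.cos(L)+z*np.sin(L);return [*(O+lx*X+y*Y),fz-x*np.sin(L)+z*np.cos(L)]
    d=lambda P:((proj(b,P)-[180,50])*2+[400,0]).round(0).tolist(); e=lambda P:((proj(a,P)-[60,185])*400/150).round(0).tolist()
    print(lean,fx,'blk top back L/front R',d(W(.007,.012,.2225)),d(W(-.007,-.012,.2225)),'plate topfrontL,R',d(W(-.005,.09,.115)),d(W(-.005,-.09,.115)),'scene blk top c',e(W(0,0,.2225)),'barL',e(W(0,.045,.177)))
hsv=cv2.cvtColor(b['pixels'],cv2.COLOR_BGR2HSV)
for v in range(188,222): print(v,hsv[v,301].tolist(),hsv[v,272].tolist(),end=' | ')
```

```text
[[-0.185, -0.954, -0.235, 0.651], [-0.983, 0.18, 0.04, -0.324], [0.004, 0.239, -0.971, 0.534], [0.0, 0.0, 0.0, 1.0]]
12 -0.011 blk top back L/front R [568.0, 307.0] [624.0, 339.0] plate topfrontL,R [447.0, 328.0] [747.0, 327.0] scene blk top c [130.0, 165.0] barL [197.0, 185.0]
12 -0.017 blk top back L/front R [568.0, 321.0] [624.0, 353.0] plate topfrontL,R [447.0, 338.0] [747.0, 337.0] scene blk top c [130.0, 159.0] barL [198.0, 179.0]
15 -0.011 blk top back L/front R [568.0, 280.0] [624.0, 312.0] plate topfrontL,R [447.0, 318.0] [747.0, 317.0] scene blk top c [129.0, 178.0] barL [197.0, 195.0]
15 -0.017 blk top back L/front R [568.0, 294.0] [624.0, 326.0] plate topfrontL,R [447.0, 328.0] [747.0, 327.0] scene blk top c [130.0, 171.0] barL [197.0, 188.0]
18 -0.011 blk top back L/front R [568.0, 254.0] [623.0, 285.0] plate topfrontL,R [447.0, 308.0] [747.0, 307.0] scene blk top c [129.0, 191.0] barL [197.0, 205.0]
18 -0.017 blk top back L/front R [568.0, 268.0] [623.0, 300.0] plate topfrontL,R [447.0, 318.0] [747.0, 317.0] scene blk top c [129.0, 184.0] barL [197.0, 198.0]
188 [14, 14
[... 467 characters left out ...]
] [14, 146, 131] | 202 [11, 25, 112] [14, 160, 131] | 203 [12, 143, 84] [14, 161, 135] | 204 [13, 137, 84] [14, 155, 138] | 205 [13, 141, 85] [15, 155, 138] | 206 [13, 135, 89] [14, 158, 144] | 207 [12, 143, 84] [14, 158, 150] | 208 [13, 147, 87] [14, 153, 152] | 209 [14, 142, 86] [13, 143, 84] | 210 [12, 138, 87] [12, 136, 88] | 211 [12, 123, 89] [14, 143, 80] | 212 [13, 139, 86] [12, 136, 73] | 213 [12, 138, 85] [12, 103, 57] | 214 [10, 104, 71] [7, 112, 66] | 215 [18, 108, 128] [17, 108, 85] | 216 [19, 99, 93] [19, 108, 97] | 217 [16, 100, 74] [16, 103, 89] | 218 [14, 53, 111] [8, 25, 110] | 219 [0, 11, 187] [176, 15, 119] | 220 [3, 13, 176] [10, 26, 117] | 221 [6, 15, 169] [9, 16, 112] |
```

carry_out --motion '[[[-0.026,0.338,-0.01],0.213],[[-0.026,0.338,-0.01],0.213],[[-0.026,0.338,-0.01],0.213],[[-0.026,0.338,-0.01],0.213],[[-0.026,0.338,-0.01],0.213],[[-0.026,0.338,-0.01],0.213],[[-0.026,0.338,-0.01],0.213],[[-0.026,0.338,-0.01],0.213],[[-0.026,0.338,-0.01],0.213],[[-0.026,0.338,-0.01],0.213],[[-0.026,0.338,-0.01],0.213],[[-0.026,0.338,-0.01],0.213]]'

```text
time: 40.75
position: [0.5602, 0.0255, 0.3575]
tool_rot: [2.247, -2.196, 0.0]
ft_force: [-0.4, 0.0, 0.0]
grip_width: 0.999
```

Run:
```python
from h import *
b=snap('wrist');s=get_state();print(s['position'],s['tool_rot'],s['ft_force'])
p=b['pixels'];hsv=cv2.cvtColor(p,cv2.COLOR_BGR2HSV)
m=cv2.inRange(hsv,(5,120,40),(17,255,255));m[:120]=0;m[250:]=0;m[:,:200]=0;m[:,360:]=0
n,l,st,ce=cv2.connectedComponentsWithStats(m)
for i in range(1,n):
    if st[i,4]>60:print(st[i],ce[i].round(1),onz(b,*ce[i],.235).round(3))
for P in([.560,.0273,.2575],[.6095,.0265,.2575]):print(proj(b,P).round(1))
```

```text
[0.56023445 0.02581588 0.35756552] [ 2.24715739e+00 -2.19515759e+00  4.10904388e-05] [-1.26927578 -0.54141771 -0.25647042]
[354 120   6  23 133] [356.5 130.6] [ 0.629 -0.038  0.235]
[ 234  143   88   19 1228] [276.5 150.8] [0.611 0.03  0.235]
[354 152   6  30 153] [356.9 166.3] [ 0.599 -0.04   0.235]
[ 234  195   92   27 1042] [278.7 206.6] [0.562 0.027 0.235]
[278.2 214.5]
[280.6 154.3]
```

carry_out --motion '[[[0,0.001,-0.05],0],[[0,0.001,-0.1],0],[[0,0.001,-0.125],0],[[0,0.001,-0.135],0],[[0,0.001,-0.139],0],[[0,0.001,-0.139],0],[[0,0.001,-0.139],0]]'

```text
time: 41.5
position: [0.5614, 0.028, 0.2202]
tool_rot: [-2.248, 2.191, -0.003]
ft_force: [1.3, -0.1, 1.4]
grip_width: 0.998
```

carry_out --motion '[[[0,0,0],0],[[0,0,0],0],[[0,0,0],0],[[0,0,0],0],[[0,0,0],0],[[0,0,0],0],[[0,0,0],0],[[0,0,0],0],[[0,0,0],0],[[0,0,0],0],[[0,0,0],0]]' --grip 1 --squeeze 30

```text
time: 42.6
position: [0.5602, 0.028, 0.2186]
tool_rot: [2.25, -2.193, 0.0]
ft_force: [0.0, -0.4, -0.2]
grip_width: 0.273
```

carry_out --motion '[[[0,0,0.01],0],[[0,0,0.025],0],[[0,0,0.025],0],[[0,0,0.025],0],[[-0.03,-0.001,0.025],0],[[-0.06,-0.001,0.025],0],[[-0.09,-0.002,0.025],0],[[-0.12,-0.003,0.025],0],[[-0.12,-0.003,0.025],0],[[-0.12,-0.003,0.06],0],[[-0.12,0.249,0.06],0.03],[[-0.12,0.249,0.06],0.03],[[-0.12,0.249,0.06],0.03],[[-0.12,0.249,0.06],0.03],[[-0.12,0.249,0.06],0.03],[[-0.12,0.249,0.06],0.03],[[-0.12,0.249,0.06],0.03],[[-0.12,0.249,0.025],0.03],[[-0.12,0.249,0.025],0.03],[[-0.12,0.249,0.025],0.03]]'

```text
time: 44.6
position: [0.4404, 0.2756, 0.2439]
tool_rot: [2.28, -2.161, -0.001]
ft_force: [0.2, 1.3, -1.3]
grip_width: 0.275
```

carry_out --motion '[[[0.03,0.002,0],0],[[0.06,0.003,0],0],[[0.09,0.005,0],0],[[0.12,0.007,0],0],[[0.145,0.008,0],0],[[0.145,0.008,0],0],[[0.145,0.008,0],0],[[0.145,0.008,-0.012],0],[[0.145,0.008,-0.02],0],[[0.145,0.008,-0.025],0],[[0.145,0.008,-0.025],0],[[0.145,0.008,-0.025],0]]'

```text
time: 45.8
position: [0.5842, 0.2855, 0.2188]
tool_rot: [2.283, -2.157, -0.002]
ft_force: [-2.2, -0.4, 2.0]
grip_width: 0.277
```

carry_out --motion '[[[0,0,0],0],[[0,0,0],0],[[0,0,0],0],[[0,0,0],0],[[0,0,0.01],0],[[0,0,0.05],0],[[0,0,0.1],0],[[0,0,0.12],0],[[0.025,-0.258,0.12],-0.03],[[0.025,-0.258,0.12],-0.03],[[0.025,-0.258,0.12],-0.03],[[0.025,-0.258,0.12],-0.03],[[0.025,-0.258,0.12],-0.03],[[0.025,-0.258,0.12],-0.03],[[0.025,-0.258,0.12],-0.03],[[0.025,-0.258,0.12],-0.03]]' --grip -1

```text
time: 47.4
position: [0.6104, 0.0289, 0.3389]
tool_rot: [-2.251, 2.19, 0.001]
ft_force: [0.7, 0.6, 0.2]
grip_width: 1.001
```

carry_out --motion '[[[0,0,-0.05],0],[[0,0,-0.09],0],[[0,0,-0.11],0],[[0,0,-0.12],0],[[0,0,-0.12],0],[[0,0,-0.12],0]]'

```text
time: 48.0
position: [0.6111, 0.0283, 0.2198]
tool_rot: [-2.251, 2.19, -0.002]
ft_force: [-0.3, 0.1, 1.3]
grip_width: 0.999
```

carry_out --motion '[[[0,0,0],0],[[0,0,0],0],[[0,0,0],0],[[0,0,0],0],[[0,0,0],0],[[0,0,0],0],[[0,0,0],0],[[0,0,0],0],[[0,0,0],0],[[0,0,0],0],[[0,0,0],0]]' --grip 1

```text
time: 49.1
position: [0.6102, 0.0271, 0.2186]
tool_rot: [2.25, -2.193, 0.0]
ft_force: [0.6, -0.6, -0.5]
grip_width: 0.273
```

carry_out --motion '[[[0,0,0.012],0],[[0,0,0.025],0],[[0,0,0.025],0],[[0,0,0.025],0],[[-0.035,-0.001,0.025],0],[[-0.07,-0.002,0.025],0],[[-0.105,-0.002,0.025],0],[[-0.14,-0.003,0.025],0],[[-0.17,-0.003,0.025],0],[[-0.17,-0.003,0.025],0],[[-0.17,-0.003,0.06],0],[[-0.17,0.249,0.06],0.03],[[-0.17,0.249,0.06],0.03],[[-0.17,0.249,0.06],0.03],[[-0.17,0.249,0.06],0.03],[[-0.17,0.249,0.06],0.03],[[-0.17,0.249,0.06],0.03],[[-0.17,0.249,0.025],0.03],[[-0.17,0.249,0.025],0.03],[[-0.17,0.249,0.025],0.03]]'

```text
time: 51.1
position: [0.4402, 0.2756, 0.2431]
tool_rot: [2.28, -2.158, 0.0]
ft_force: [0.9, -0.3, -1.4]
grip_width: 0.279
```

carry_out --motion '[[[0.03,0.002,0],0],[[0.06,0.003,0],0],[[0.085,0.005,0],0],[[0.085,0.005,0],0],[[0.085,0.005,0],0],[[0.085,0.005,-0.012],0],[[0.085,0.005,-0.02],0],[[0.085,0.005,-0.025],0],[[0.085,0.005,-0.025],0],[[0.085,0.005,-0.025],0]]'

```text
time: 52.1
position: [0.5244, 0.2813, 0.2186]
tool_rot: [2.283, -2.157, -0.002]
ft_force: [-1.4, -1.8, 1.2]
grip_width: 0.276
```

carry_out --motion '[[[0,0,0],0],[[0,0,0],0],[[0,0,0],0],[[0,0,0],0],[[0,0,0.01],0],[[0,0,0.05],0],[[0,0,0.1],0],[[0,0,0.15],0],[[0,0,0.15],0],[[0,0,0.15],0]]' --grip -1

```text
time: 53.1
position: [0.526, 0.2813, 0.3708]
tool_rot: [-2.28, 2.156, -0.001]
ft_force: [-0.2, -0.2, -0.3]
grip_width: 0.989
```

Run:
```python
from h import *
b=snap('wrist','fw');t=snap('top','ft');a=snap('scene','fs');s=get_state();print(s['time'],s['position'],s['ft_force'])
def comps(p,lo,hi,box,mn):
    h=cv2.cvtColor(p,cv2.COLOR_BGR2HSV);m=cv2.inRange(h,lo,hi);k=np.zeros_like(m);x0,y0,x1,y1=box;k[y0:y1,x0:x1]=m[y0:y1,x0:x1]
    n,l,st,ce=cv2.connectedComponentsWithStats(k)
    return [(st[i].tolist(),ce[i].round(1).tolist()) for i in range(1,n) if st[i,4]>=mn]
print('hookA bars wrist');[print(c,onz(b,*c[1],.235).round(3)) for c in comps(b['pixels'],(5,120,40),(17,255,255),(220,20,350,250),100)]
# compare easel block & jar & tile in scene before/after
s7=dict(np.load('/tmp/s7.npz'))['pixels']
d=cv2.absdiff(s7,a['pixels']).max(2)
print('easel/jar diff: scene region',d[245:320,80:235].mean(),np.percentile(d[245:320,80:235],99),(d[245:320,80:235]>60).sum())
print('noise ref',d[340:400,20:120].mean())
# jar vs tile: tile mask + jar lid position
c=lambda P:proj(a,P).round(1)
g=cv2.cvtColor(a['pixels'],cv2.COLOR_BGR2HSV)
m=cv2.inRange(g,(60,0,110),(110,60,255));k=np.zeros_like(m);k[270:315,180:225]=m[270:315,180:225]
print('jar comps',comps(a['pixels'],(3,150,90),(14,255,255),(170,280,232,328),50),c([.6135,-.142,.064]),c([.613,-.142,.004]))
# hook B empty: brown pixels in scene near prongs
print('hookB brown',comps(a['pixels'],(5,120,40),(17,255,255),(230,190,300,260),8),comps(s7,(5,120,40),(17,255,255),(230,190,300,260),8))
```

```text
53.25 [0.52463379 0.28104994 0.36723633] [-0.23477911 -0.5839957   0.12266497]
hookA bars wrist
([234, 135, 85, 16, 1079], [275.6, 142.0]) [0.584 0.289 0.235]
([238, 196, 32, 12, 278], [251.8, 201.1]) [0.529 0.309 0.235]
([269, 205, 26, 14, 164], [281.0, 211.0]) [0.521 0.281 0.235]
easel/jar diff: scene region 20.069935483870967 108.0 1534
noise ref 4.649
jar comps [([177, 282, 49, 43, 744], [200.4, 307.0])] [197.3 288.8] [200.2 302.1]
hookB brown [([265, 191, 20, 9, 93], [274.7, 195.8])] [([265, 192, 20, 8, 97], [274.8, 195.9]), ([236, 205, 42, 39, 569], [255.5, 225.7])]
```

Run:
```python
from h import *
a=load('scene');t=load('top');s7=dict(np.load('/tmp/s7.npz'))['pixels']
l1=np.zeros_like(s7);l1[225:345,60:260]=cv2.resize(cv2.imread('pics/l1.png'),(200,120),interpolation=cv2.INTER_AREA)
def cc(p,lo,hi,box):
    h=cv2.cvtColor(p,cv2.COLOR_BGR2HSV);m=cv2.inRange(h,lo,hi);k=np.zeros_like(m);x0,y0,x1,y1=box;k[y0:y1,x0:x1]=m[y0:y1,x0:x1]
    n,l,st,ce=cv2.connectedComponentsWithStats(k);i=1+np.argmax(st[1:,4]) if n>1 else 0;return st[i].tolist(),ce[i].round(1).tolist()
for n,p in(('l1',l1),('s7',s7),('now',a['pixels'])):
    print(n,'tile',cc(p,(3,140,80),(14,255,255),(170,278,232,328)),'lid',cc(p,(0,0,150),(180,75,255),(182,276,218,300)),'tplbar',cc(p,(3,110,30),(14,255,255),(85,240,140,268)))
T0=cv2.imread('pics/top0.png')
print('top lid',cc(t['pixels'],(0,0,150),(180,75,255),(345,163,373,192)),'tile',cc(t['pixels'],(3,150,120),(14,255,255),(338,158,378,205)))
print(proj(t,[.6135,-.142,.064]),proj(a,[.6135,-.142,.064]))
u=cc(t['pixels'],(0,0,150),(180,75,255),(345,163,373,192))[1];v=cc(a['pixels'],(0,0,150),(180,75,255),(182,276,218,300))[1]
print('lid xy top',onz(t,*u,.064),'scene',onz(a,*v,.064))
# bystander drift: compare top0 and ft over spots
for n,x,y in[('pin',230,263),('spat',335,240),('bowl',361,130),('cup',353,218),('mould',414,152),('brush',269,155)]:
    A=T0[y-16:y+16,x-16:x+16].astype(int);B=t['pixels'][y-16:y+16,x-16:x+16].astype(int);print(n,abs(A-B).mean().round(1),end=' ')
```

```text
l1 tile ([176, 282, 50, 43, 780], [200.3, 306.7]) lid ([187, 276, 31, 22, 439], [200.7, 285.7]) tplbar ([0, 0, 560, 420, 235200], [279.5, 209.5])
s7 tile ([177, 282, 49, 43, 777], [200.4, 306.8]) lid ([188, 276, 30, 22, 401], [201.2, 286.2]) tplbar ([95, 249, 39, 14, 171], [112.1, 256.7])
now tile ([176, 282, 50, 43, 776], [200.4, 306.8]) lid ([182, 276, 36, 22, 580], [197.4, 284.7]) tplbar ([95, 249, 39, 15, 205], [112.3, 256.6])
top lid ([352, 166, 18, 17, 237], [360.8, 174.1]) tile ([343, 163, 33, 32, 529], [358.3, 180.1])
[361.52125764 174.14452996] [197.269094   288.75627077]
lid xy top [ 0.61362783 -0.13964773  0.064     ] scene [ 0.60108798 -0.13926258  0.064     ]
pin 60.0 spat 10.7 bowl 7.4 cup 10.5 mould 10.8 brush 12.3
```

```bash
python3 -c "
from h import *
print(ticket.close_job())"
```

```text
the job is handed in; nothing more can be done
None
```

The job is done and handed in at about 53 s of robot time, with no drops or force trips; there is no verdict from the bench.

- **Jar:** I moved it onto the tile, and the last top view puts its lid centre at (0.614, -0.140), near the tile's centre. The tile and jar pixels had not changed since I placed it. One scene-view estimate of the lid gave x = 0.601, but that colour mask had run into the background.
- **Leg:** I swung the folding leg out until the push force rose to about 16 N with no further movement. In the picture it stands parallel to the fixed leg.
- **Templates:** Only two templates hung in front of the wanted one. I parked both on the spare hook, and both are now back on the crowded hook in their original order. The final check shows no bars left on the spare hook.
- **Wanted template:** It stands centred on both easel legs and leans against the posts. By my estimate its foot is about 6 mm in front of the snug position, so the lean is about 15° instead of 12°. I left it because nudging it risked the gripper's body hitting its bar.

**Not confirmed:**
- My final picture was refused by the viewing limit, so the last checks were by pixel measurement only.
- The arm hid the rolling pin in the final top view. It was last seen in place midway through the job.
- The spatula, bowl, cup, mould and brush showed little change from the start.

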